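# Clamp the panel instrument: seat the thumbscrew, back it off a quarter turn and hold

### The job

Slide the round instrument along the panel, without lifting or tipping it, from its parking mark until it is fully home in the half-ring saddle. Then turn the clamp thumbscrew clockwise until it seats against its stop, and back it off a quarter turn so that the instrument could still be levelled. Finish there still gripping the thumbscrew's wing (do not let go at the end), with the instrument left standing home in the saddle; leave the spare ring, the screwdriver and the jar where they are.

Things in the scene. Friction and masses are not known exactly. Their poses are not given: they have to be found in the camera images.
- panel: Fixed panel of drab yellow-green primed metal, 170 (its x) x 315 mm (its y), 10 mm thick, lying on the bench. Origin at bench height; z up. All the work lies on its y axis (x = 0): scribed white parking circle, 80 mm across, at y = -110 mm, saddle centre at +20, screw axis at +105; the plate reaches from y = -165 to +150. Rivets, spots and lines on it are only flush marks.
- instrument: Loose panel instrument in a plain black cylindrical case, 58 mm diameter, 70 mm tall, about 0.35 kg, dial facing up. Origin at the centre of its underside, z up. It stands upright on the panel (origin 10 mm above the bench, top 80 mm above the bench), on or near the parking circle.
- park_mark (a point): Centre of the scribed parking circle, on the panel's top face, 10 mm above the bench. Axes as the panel's.
- saddle_home (a point): Centre of the saddle, 10 mm above the bench; axes as the panel's. The saddle: a fixed half ring of bare aluminium, inner radius 31 mm, wall 5 mm, top 26 mm above the bench, its closed back to the panel's +y, its mouth with flared lips open to -y. The instrument slides in along +y with 2 mm clearance; fully home = against the back, its axis about 2 mm to +y of this point.
- thumbscrew (a joint): Turn of the clamp thumbscrew, rad, about its vertical axis; grows clockwise seen from above (tightening). Hard stops: 0 = right out, 3.14 = seated. At 0 and 3.14 the wing lies along the panel's x; a quarter turn before the seat (1.57) along the panel's y. Starts between 0.9 and 1.9. Stiff (0.06 N m), stays where left, does not rise or sink.
- wing_grip (a point): Point on the screw axis, 65 mm above the bench, inside the thumbscrew's steel wing: an upright flat bar 34 mm long (this point's x), 10 thick (its y), 32 high, from 43 to 75 mm above the bench; a good height to grip across the 10 mm. Turns with the screw. Below: 26 mm round collar, then an aluminium boss of 34 mm diameter and the lug joining it to the saddle, up to 38 mm.
- spare_ring: Loose thin aluminium clamp ring, 62 mm diameter, 32 mm high, on the bench beyond the panel. Leave alone. Origin centre of its underside.
- screwdriver: Loose screwdriver, 170 mm long, lying on the bench beyond the panel. Leave alone. Its own x runs from handle to tip.
- hardware_jar: Loose small jar, 52 mm diameter, 60 mm tall, on the bench off the parking end of the panel. Leave alone. Origin centre of its underside.
There are look-alikes about, which are no part of the job. There is more than one size of the instrument; the job needs the smallest.

How it is judged:
By the outcome, as a careful person would: the job done as asked, in the order asked, and still so for the second after the job is handed in, while the arm keeps its last pose, push and grip.
It also fails if it takes over 58 s, if anything falls off the work surface, if the arm or the gripper's body presses on something with over 40 N, if the wrist force passes 120 N, or if a joint passes its speed limit or range.

### The arm

A 6-joint arm with a two-finger parallel gripper is mounted at the origin on the work surface. World frame = base frame: x ahead of the robot, y to its left, z up, the work surface at z = 0. Lengths are in m, angles in degrees, forces in N, time in s.
With the tool pointing down it reaches from about 0.4 to 0.825 m from the base axis. Payload 7 kg.
Tool frame: the origin (TCP) lies between the finger pads; the fingertips stand 22 mm ahead of it and the grasp point (between the pads) lies 3 mm ahead of it; z points along the fingers, y is the line along which they close (so a half turn about z gives the same grasp; the last joint's range is limited). The gripper opens to 88 mm and grips with 3 to 60 N. Pads are 19 mm wide; open, the fingers measure 130 mm over their backs; the gripper's body (78 mm by 193 mm) begins 47 mm behind the grasp point.
Start: joints at [83.256, 20.546, 0.682, 0, -70.136, -16.507], TCP at [0.266, 0.62, 0.249] pointing down, gripper open.
Joint ranges: [-176.03, 176.03], [-82.01, 121.73], [-58.28, 71.71], [-173.87, 95.51], [-174.79, -0.11], [-173.66, 173.66]. Speed limits (degrees/s): [136.94, 136.94, 172.46, 180, 180, 180].

### API

Orientations are given as [roll, pitch, yaw] about the fixed x, y, z axes, in that order (R = Rz(yaw) Ry(pitch) Rx(roll)).
In Python, from plant import ctrl gives the robot as it stands.
- The arm moves only by the tool apply_moves, never from a script. Its argument "targets" is a list of rows, each an object with "travel": the shift along the tool's x, y, z in mm, a list of three; "roll": the turn about the tool's z in degrees; "jaw": the finger opening in mm, from 0 to 87.6. In form: [{"travel": [tx, ty, tz], "roll": roll, "jaw": jaw}, ...]. A call has 1 to 10 rows; each row shifts and turns the commanded pose from where the row before left it, along the tool's axes as they then stand; what a row does not reach is not made up. A row lasts 1/10 s, in which the tool goes at most 50 mm and 8.59 degrees, less where a joint would pass 70% of its speed; a pose out of reach is approached as far as the arm can. A call with a gripper value outside its range is refused whole. The fingers move at their own pace and stop on an object; the grip force is fixed at half the most. Time passes only in rows, so rows that do not move let the fingers close. It gives the time, the measured TCP pose, the force, the opening and the grip force at its end, in the units of the state.
- ctrl.get_obs(): the state, without advancing time (a new reading comes with each control period).
- ctrl.snapshot(name): name is "scene" or "top" or "wrist"; returns the picture (420x560x3 uint8, red, green, blue); there is no depth.
- ctrl.calibration(name): a dict with "K" (3x3 intrinsics, pixels), "extrinsics" (4x4, takes a point from camera to world coordinates); the wrist camera has in their place "hand_eye" (4x4, takes a point from camera to tool coordinates, whose origin is the TCP and whose axes are the flange's). Camera axes: x right, y down, z forward; pixel columns grow to the right and rows downward; lengths in m; the calibration is good to about 2 mm. A picture is of the moment at which its call begins: read the wrist's pose just before it. calibration takes no time and is no camera call.
- ctrl.close_job(): hands the job in; it is judged then, once.
The state is a dict: "clock": time; "joint_pos": joint angles; "qvel": joint speeds; "tau": joint torques, N m; "tool_pos": TCP position; "orientation": TCP orientation; "force": force on the tool from outside, world axes, zero at the start; "moment": the same for the moment, N m; "opening": finger opening in m; "gripper_force": force on a finger pad.
Only numpy, scipy, OpenCV 4.12 (cv2) and the standard library are available. Lean on these libraries where they do the work, as an engineer would, in place of code of your own. Each camera call takes 0.05 s, during which the arm holds its last target. There are 200 camera calls.

## Working session

There is one attempt and no reset: what is moved stays moved. The work goes in short steps, Python scripts to look and compute and a tool call to move; the robot and the scene stay as the last step left them, time stands still between calls to the robot, and variables do not carry over. Pictures are saved under pics/ and viewed, at most 10 in all, crops included, and the job is handed in when it is done.

Besides the shell and the picture viewer there is one more tool, called as name([rows], argument=value, ...), one row to a line, values as JSON. apply_moves: Moves the arm, as the interface text tells. Its arguments: {"type":"object","properties":{"targets":{"type":"array","items":{"type":"object","properties":{"travel":{"type":"array","items":{"type":"number"}},"roll":{"type":"number"},"jaw":{"type":"number"}}}}},"required":["targets"]}

```bash
mkdir -p pics; cat > h.py <<'E'
import numpy as np, cv2
from scipy.spatial.transform import Rotation as R
from plant import ctrl
def snap(cam,f):
    o=ctrl.get_obs(); im=ctrl.snapshot(cam); cv2.imwrite(f,cv2.cvtColor(im,cv2.COLOR_RGB2BGR)); return o,im
def cam(name,o=None):
    c=ctrl.calibration(name); K=np.array(c["K"])
    if name!="wrist": return K,np.array(c["extrinsics"])
    T=np.eye(4); T[:3,:3]=R.from_euler('xyz',o["orientation"],degrees=True).as_matrix(); T[:3,3]=o["tool_pos"]
    return K,T@np.array(c["hand_eye"])
def ray(px,z,name,o=None):
    K,T=cam(name,o); d=T[:3,:3]@np.linalg.inv(K)@np.array([px[0],px[1],1.]); p=T[:3,3]
    return p+d*(z-p[2])/d[2]
def proj(P,name,o=None):
    K,T=cam(name,o); q=np.linalg.inv(T)@np.append(P,1); q=K@q[:3]; return q[:2]/q[2]
E
python3 - <<'E'
from h import *
o,a=snap("top","pics/top.png"); o,b=snap("scene","pics/scene.png")
print(o)
for n in("top","scene"): print(cam(n))
E
```

```text
{'clock': 0.05, 'joint_pos': array([ 8.32551223e+01,  2.05890642e+01,  6.35371948e-01, -1.89729095e-02,
       -7.01358786e+01, -1.65070332e+01]), 'qvel': array([ 0.10604854, -0.11258022,  0.00959192,  0.01362215,  0.01972669,
       -0.04678087]), 'tau': array([ 9.95161863e-04, -5.84673035e+01,  2.94061464e+01,  7.02581495e+00,
        1.03938175e-02, -3.89908257e-05]), 'tool_pos': array([0.26632251, 0.61976188, 0.24766517]), 'orientation': array([ 1.79909053e+02, -8.35139966e-03, -2.32583651e+01]), 'force': array([-0.4508199 , -0.52864397,  0.37723497]), 'moment': array([ 0.03869178,  0.03552184, -0.01139544]), 'gripper_force': 0.0, 'opening': 0.08769087607100871}
(array([[533.47474278,   0.        , 271.50141236],
       [  0.        , 533.47474278, 202.98139032],
       [  0.        ,   0.        ,   1.        ]]), array([[ 0.01842226, -0.99723166,  0.07203907,  0.43553812],
       [-0.99966111, -0.0196967 , -0.01702076, -0.03105995],
       [ 0.01839258, -0.0717011 , -0.99725657,  1.4309613 ],
       [ 0.        ,  0.        ,  0.        ,  1.        ]]))
(array([[495.16707514,   0.        , 276.14628283],
       [  0.        , 495.16707514, 220.14432091],
       [  0.        ,   0.        ,   1.        ]]), array([[ 0.19064864,  0.58856621, -0.78564808,  1.30134663],
       [ 0.98148973, -0.09945346,  0.16366709, -0.19031694],
       [ 0.0181935 , -0.80230843, -0.59663236,  0.64617329],
       [ 0.        ,  0.        ,  0.        ,  1.        ]]))
```

View pics/top.png

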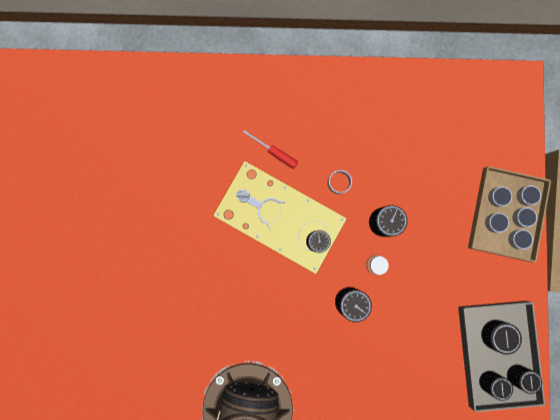

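View pics/scene.png

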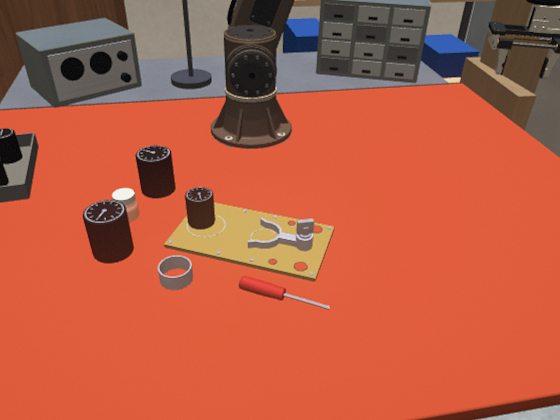

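Candidates in the top view for the instrument are the small one on the panel (318,240), larger ones at (390,220) and (354,305), and tray look-alikes at (500,195)–(522,240) and (505,338)–(528,380). The small one standing by the parking circle fits. The saddle is at (270,210) and the wing at about (243,196). Next I measure the panel, then check a close crop.

```bash
cat > m.py <<'E'
from h import *
im=cv2.imread("pics/top.png"); hsv=cv2.cvtColor(im,cv2.COLOR_BGR2HSV)
m=cv2.inRange(hsv,(20,60,120),(38,255,255)); m=cv2.morphologyEx(m,cv2.MORPH_CLOSE,np.ones((25,25)))
c=max(cv2.findContours(m,0,2)[0],key=cv2.contourArea)
r=cv2.minAreaRect(c); print(r)
W=np.array([ray(p,.01,"top") for p in cv2.boxPoints(r)]); print(W, [np.linalg.norm(W[i]-W[i-1]) for i in range(4)])
sub=W.mean(0)
# long axis
e=[W[i]-W[i-1] for i in range(4)]; l=max(e,key=np.linalg.norm); l/=np.linalg.norm(l)
scr=ray((243,196),.07,"top"); 
if l@(scr-sub)<0: l=-l
org=sub+l*0.0075
print("org",org,"yaxis",l,"yaw",np.degrees(np.arctan2(l[1],l[0]))-90)
x=np.array([l[1],-l[0],0])
for n,d in(("park",-.11),("home",.02),("screw",.105)): print(n,org+l*d,proj(org+l*d,"top"))
k=cv2.inRange(hsv,(0,0,0),(179,255,85)); k[:205]=0;k[265:]=0;k[:,:295]=0;k[:,345:]=0
c=max(cv2.findContours(k,0,2)[0],key=cv2.contourArea); print("instr",cv2.minEnclosingCircle(c),cv2.boundingRect(c))
for p in [(319,239),(318,240)]:
    P=ray(p,.08,"top");d=P-org;print(P,"panel xy",d@x,d@l)
cv2.imwrite("pics/crop.png",cv2.resize(im[155:280,205:355],None,fx=5,fy=4.8,interpolation=cv2.INTER_CUBIC))
E
python3 m.py
```

```text
((279.6024475097656, 216.81878662109375), (117.98018646240234, 63.437538146972656), 29.47589111328125)
[[ 0.50195002  0.10070525  0.01      ]
 [ 0.65187047  0.0210056   0.01      ]
 [ 0.50129262 -0.25665619  0.01      ]
 [ 0.35328083 -0.17494686  0.01      ]] [np.float64(0.3131878273075161), np.float64(0.1697886253375469), np.float64(0.31586351306267424), np.float64(0.16906775894501908)]
org [ 0.50567387 -0.07088013  0.01      ] yaxis [ 0.4767181   0.87905623 -0.        ] yaw -28.471274414530647
park [ 0.45323488 -0.16757631  0.01      ] [313.05588067 235.62296983]
home [ 0.51520823 -0.053299    0.01      ] [270.58831402 211.55524722]
screw [0.55572927 0.02142078 0.01      ] [242.90226066 195.86467898]
instr ((312.0, 241.0), 9.000100135803223) (306, 232, 7, 19)
[ 0.44411176 -0.17602801  0.08      ] panel xy -0.003990661787210823 -0.12177867667222142
[ 0.4415399  -0.17352346  0.08      ] panel xy -0.007445429929364955 -0.12080308493851526
```

View pics/crop.png

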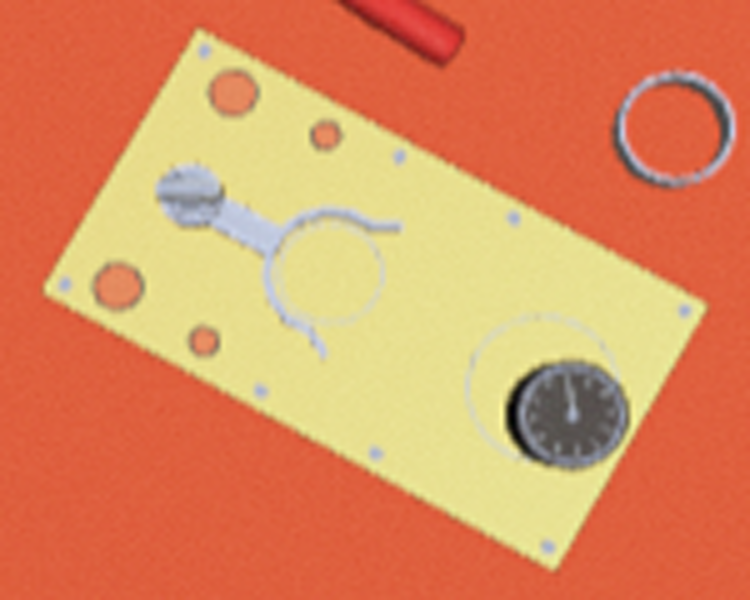

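The crop shows the instrument's top centre at about (570,413), which is full-image (319,241), next to the parking circle. The saddle opens toward it, and the wing at (190,190) lies along the image horizontal, so θ ≈ 1.06 rad. The choice is confirmed, so I move now.

apply_moves([
  {"travel":[36,25,0],"roll":0,"jaw":87},
  {"travel":[36,25,0],"roll":0,"jaw":87},
  {"travel":[36,25,0],"roll":0,"jaw":87},
  {"travel":[36,25,0],"roll":0,"jaw":87},
  {"travel":[36,25,0],"roll":0,"jaw":87},
  {"travel":[36,25,0],"roll":0,"jaw":87},
  {"travel":[36,25,0],"roll":0,"jaw":87},
  {"travel":[36,25,0],"roll":0,"jaw":87},
  {"travel":[36,25,0],"roll":0,"jaw":87},
  {"travel":[36,25,0],"roll":0,"jaw":87},
])

```text
clock: 1.1
tool_pos: [0.499, 0.2466, 0.2484]
orientation: [180.0, 0.0, -23.2]
force: [1.1, 1.5, 0.9]
opening: 0.0871
gripper_force: 0.0
```

apply_moves([
  {"travel":[0,0,0],"roll":8,"jaw":87},
  {"travel":[0,0,0],"roll":8,"jaw":87},
  {"travel":[0,0,0],"roll":8,"jaw":87},
  {"travel":[0,0,0],"roll":8,"jaw":87},
  {"travel":[0,0,0],"roll":8,"jaw":87},
  {"travel":[0,0,0],"roll":8,"jaw":87},
  {"travel":[0,0,0],"roll":8,"jaw":87},
  {"travel":[0,0,0],"roll":8,"jaw":87},
  {"travel":[0,0,0],"roll":8,"jaw":87},
  {"travel":[0,0,0],"roll":8,"jaw":87},
])

```text
clock: 2.1
tool_pos: [0.4983, 0.2482, 0.2482]
orientation: [180.0, -0.0, -103.6]
force: [-0.8, 0.2, -0.2]
opening: 0.0871
gripper_force: 0.0
```

```bash
cat >> h.py <<'E'
def rem(P,yaw):
    o=ctrl.get_obs(); M=R.from_euler('xyz',o["orientation"],degrees=True).as_matrix()
    d=(np.array(P)-o["tool_pos"])*1000
    print("rem travel now-axes",(M.T@d).round(1)," roll",round(-(yaw-o["orientation"][2]),1), "pose",o["tool_pos"].round(4),o["orientation"].round(2),"j",o["joint_pos"].round(1),"t",o["clock"])
E
python3 -c "
from h import *
rem([.49,-.10,.27],-118.5)
print(ctrl.calibration('wrist'))"
```

```text
rem travel now-axes [340.4 -73.7 -21.7]  roll 14.9 pose [0.4983 0.2482 0.2482] [ 1.7997e+02 -3.0000e-02 -1.0358e+02] j [ 46.6   9.5 -14.4  -0.  -66.1 -60.2] t 2.1
{'K': array([[354.84876613,   0.        , 280.6166604 ],
       [  0.        , 354.84876613, 210.05994538],
       [  0.        ,   0.        ,   1.        ]]), 'hand_eye': array([[-1.61881623e-04, -9.62429576e-01, -2.71531371e-01,
         7.31524933e-02],
       [ 9.99999985e-01, -1.71771356e-04,  1.26549351e-05,
         1.25844001e-03],
       [-5.88207956e-05, -2.71531365e-01,  9.62429589e-01,
        -1.37079833e-01],
       [ 0.00000000e+00,  0.00000000e+00,  0.00000000e+00,
         1.00000000e+00]])}
```

apply_moves([
  {"travel":[42,-9,0],"roll":0,"jaw":87},
  {"travel":[43,-9,0],"roll":0,"jaw":87},
  {"travel":[43,-9,0],"roll":0,"jaw":87},
  {"travel":[43,-9,0],"roll":0,"jaw":87},
  {"travel":[43,-9,0],"roll":0,"jaw":87},
  {"travel":[42,-9,0],"roll":0,"jaw":87},
  {"travel":[42,-9,0],"roll":0,"jaw":87},
  {"travel":[42,-10,0],"roll":0,"jaw":87},
  {"travel":[0,0,0],"roll":7.5,"jaw":87},
  {"travel":[0,0,0],"roll":7.4,"jaw":87},
])

```text
clock: 3.1
tool_pos: [0.4911, -0.1009, 0.2482]
orientation: [180.0, -0.0, -118.6]
force: [-0.0, 0.4, -0.1]
opening: 0.087
gripper_force: 0.0
```

apply_moves([
  {"travel":[0,0,0],"roll":0,"jaw":87},
  {"travel":[0,0,0],"roll":0,"jaw":87},
])

```text
clock: 3.3
tool_pos: [0.4915, -0.0993, 0.2484]
orientation: [180.0, -0.0, -117.9]
force: [0.5, 0.6, 1.3]
opening: 0.087
gripper_force: 0.0
```

```bash
python3 -c "
from h import *
import pickle
o,im=snap('wrist','pics/w1.png'); pickle.dump(o,open('w1.pkl','wb'))
rem([.49,-.10,.27],-118.5)
l=np.array([.4767,.8790,0]);org=np.array([.50567,-.07088,.01])
for d in(-.11,.02,.105): print(proj(org+l*d,'wrist',o))
print(proj([.44,-.1755,.08],'wrist',o))"
```

```text
rem travel now-axes [  1.5   1.  -21.6]  roll 0.6 pose [ 0.4916 -0.0991  0.2484] [ 179.99   -0.   -117.93] j [ 11.1   4.1 -20.7  -0.  -65.2 -39. ] t 3.35
[281.14741126 105.07827662]
[280.02437229 226.73382776]
[279.39245879 295.18718283]
[291.09128031  87.02889455]
```

View pics/w1.png

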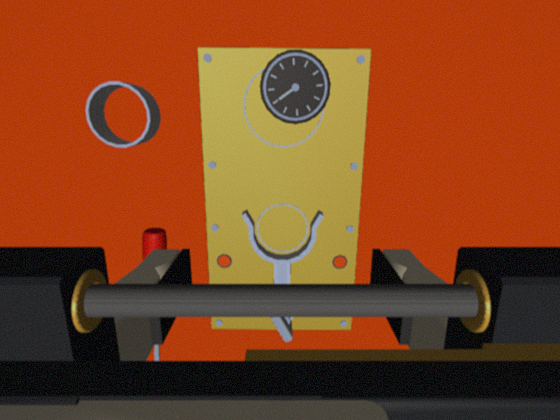

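The wrist view shows the panel upright in frame. The instrument top is at about (295,87), parking circle at (283,106), saddle circle at (281,228) and wing at about (281,322). Next I refine these numbers.

```bash
cat > m2.py <<'E'
from h import *
import pickle
o=pickle.load(open('w1.pkl','rb')); im=cv2.imread("pics/w1.png"); hsv=cv2.cvtColor(im,cv2.COLOR_BGR2HSV)
m=cv2.inRange(hsv,(20,80,80),(40,255,255)); m[335:]=0
# panel side edges: leftmost/rightmost per row, only rows 55..245
ys=np.arange(55,245,3); Lp=[];Rp=[]
for y in ys:
    c=np.where(m[y])[0]; Lp.append(ray((c[0]-.5,y),.01,"wrist",o)[:2]); Rp.append(ray((c[-1]+.5,y),.01,"wrist",o)[:2])
def line(p):
    vx,vy,x,y=cv2.fitLine(np.float32(p),cv2.DIST_HUBER,0,.001,.001).ravel(); v=np.array([vx,vy]); v*=np.sign(vy); return v,np.array([x,y])
(a,p),(b,q)=line(Lp),line(Rp); l=(a+b)/2; l/=np.linalg.norm(l); x=np.array([l[1],-l[0]])
print("yaw",np.degrees(np.arctan2(-x[1]*-1,x[0])),np.degrees(np.arctan2(a[1],a[0]))-90,np.degrees(np.arctan2(b[1],b[0]))-90,"width",(p-q)@x)
mid=(p@x+q@x)/2
tops=[ray((c,np.where(m[:,c])[0][0]-.5),.01,"wrist",o)[:2]@l for c in range(205,250,3)]
y0=np.median(tops)+.165; org=x*mid+l*y0
print("org",org)
# instrument top: bezel circle
k=cv2.inRange(m,0,0); k[:,:225]=0;k[:,340:]=0;k[:49]=0;k[135:]=0
k=cv2.morphologyEx(k,cv2.MORPH_OPEN,np.ones((5,5)))
c=max(cv2.findContours(k,0,2)[0],key=cv2.contourArea); (u,v),r=cv2.minEnclosingCircle(c); print("instr",u,v,r,cv2.boundingRect(c),cv2.fitEllipse(c))
g=cv2.cvtColor(im,cv2.COLOR_BGR2GRAY)
print(cv2.HoughCircles(g[40:140,230:350],cv2.HOUGH_GRADIENT,1,30,param1=100,param2=15,minRadius=29,maxRadius=42))
for uv in [(295.5,87)]:
    P=ray(uv,.08,"wrist",o); d=P[:2]-org; print("instr",P,"panel",d@x,d@l,"diam",np.linalg.norm(ray((uv[0]+34,uv[1]),.08,"wrist",o)-ray((uv[0]-34,uv[1]),.08,"wrist",o)))
for n,d in(("park",-.11),("home",.02),("screw",.105)): 
    P=org+l*d; print(n,P,proj([*P,.01],"wrist",o))
cv2.imwrite("pics/w1c.png",cv2.resize(im[40:345,190:380],None,fx=3,fy=1.95,interpolation=cv2.INTER_CUBIC))
E
python3 m2.py
```

```text
yaw -28.48553 -28.464958 -28.506111 width 0.16898465
org [ 0.50456121 -0.06849993]
instr 294.82574462890625 86.39179992675781 36.757904052734375 (261, 50, 69, 73) ((294.7481994628906, 86.12167358398438), (68.40667724609375, 71.96659088134766), 1.8077720403671265)
[[[64.5 47.5 34.9]]]
instr [ 0.43681629 -0.17383651  0.08      ] panel -0.009304664197514002 -0.12489432290538602 diam 0.055406402912300166
park [ 0.45209816 -0.16518307] [283.23449316 106.69671434]
home [ 0.51409995 -0.05092118] [281.89885646 228.08246677]
screw [0.55463958 0.02378851] [281.14719761 296.39480141]
```

View pics/w1c.png

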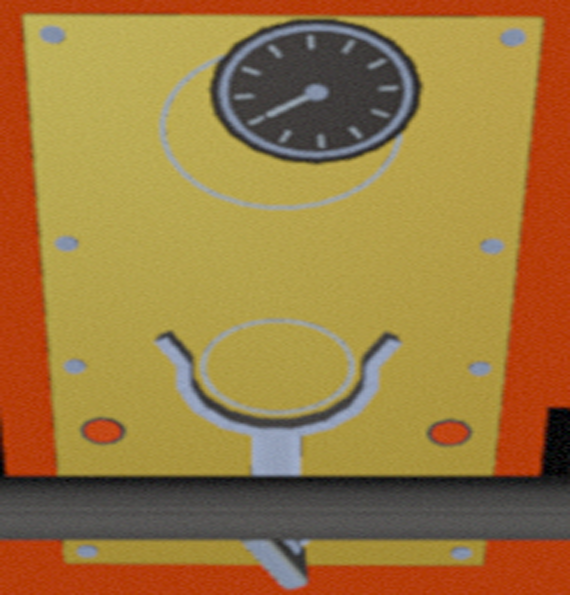

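apply_moves([
  {"travel":[31,4,20],"roll":0.3,"jaw":87},
  {"travel":[31,4,20],"roll":0,"jaw":87},
  {"travel":[30,5,20],"roll":0,"jaw":87},
  {"travel":[0,0,30],"roll":0,"jaw":87},
  {"travel":[0,0,30],"roll":0,"jaw":87},
  {"travel":[0,0,0],"roll":0,"jaw":87},
  {"travel":[0,0,0],"roll":0,"jaw":87},
])

```text
clock: 4.05
tool_pos: [0.4368, -0.1739, 0.129]
orientation: [180.0, -0.1, -118.3]
force: [0.7, 0.5, 0.3]
opening: 0.0872
gripper_force: 0.0
```

```bash
cat > m3.py <<'E'
from h import *
import pickle
o,im=snap('wrist','pics/w2.png'); pickle.dump(o,open('w2.pkl','wb')); im=cv2.imread('pics/w2.png')
rem([.437,-.174,.055],-118.49)
p=proj([.437,-.174,.08],'wrist',o);print(p)
hsv=cv2.cvtColor(im,cv2.COLOR_BGR2HSV); m=cv2.inRange(hsv,(20,80,60),(40,255,255))|cv2.inRange(hsv,(0,150,80),(15,255,255))
k=cv2.bitwise_not(m); 
g=cv2.cvtColor(im,cv2.COLOR_BGR2GRAY)
print(cv2.HoughCircles(cv2.GaussianBlur(g,(3,3),1),cv2.HOUGH_GRADIENT,1,100,param1=100,param2=20,minRadius=45,maxRadius=75))
E
python3 m3.py
```

```text
rem travel now-axes [ 0.3  0.5 74.7]  roll 0.2 pose [ 0.4375 -0.1739  0.1297] [-179.94    0.   -118.32] j [  2.4   8.  -33.8   0.  -48.2 -30.7] t 4.1
[278.01655637 246.21774072]
[[[277.5 249.5  47.6]
  [ 33.5 261.5  49.8]
  [124.5 306.5  48.6]
  [436.5 308.5  54. ]]]
```

View pics/w2.png

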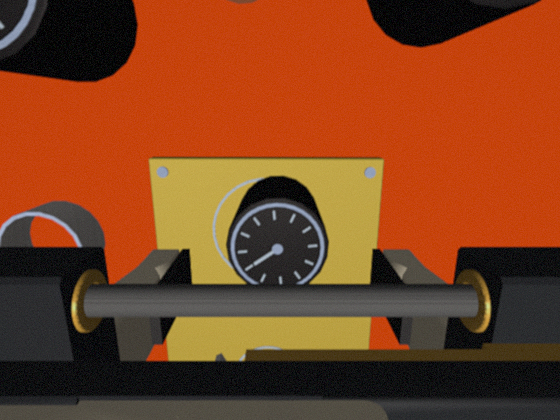

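The instrument is at (277,249) between the fingers, about 1.5 mm from the prediction. I descend and close.

apply_moves([
  {"travel":[-1.5,0.5,20],"roll":0.2,"jaw":87},
  {"travel":[0,0,20],"roll":0,"jaw":87},
  {"travel":[0,0,20],"roll":0,"jaw":87},
  {"travel":[0,0,14],"roll":0,"jaw":87},
  {"travel":[0,0,0],"roll":0,"jaw":87},
  {"travel":[0,0,0],"roll":0,"jaw":70},
  {"travel":[0,0,0],"roll":0,"jaw":64},
  {"travel":[0,0,0],"roll":0,"jaw":61},
])

```text
clock: 4.9
tool_pos: [0.4377, -0.1725, 0.0557]
orientation: [-179.9, 0.1, -118.6]
force: [-0.4, 0.1, -0.5]
opening: 0.0682
gripper_force: 0.0
```

apply_moves([
  {"travel":[0,0,0],"roll":0,"jaw":58},
  {"travel":[0,0,0],"roll":0,"jaw":55},
  {"travel":[0,0,0],"roll":0,"jaw":50},
  {"travel":[0,0,0],"roll":0,"jaw":50},
])

```text
clock: 5.3
tool_pos: [0.4381, -0.1727, 0.0554]
orientation: [-179.9, 0.0, -118.6]
force: [0.9, -0.4, 7.0]
opening: 0.0577
gripper_force: 30.0
```

```bash
python3 -c "
from h import *
o=ctrl.get_obs();print(o['force'],o['moment'],o['opening'],o['gripper_force'])
org=np.array([ 0.50456121,-0.06849993]); a=np.radians(-28.4855); x=np.array([np.cos(a),np.sin(a)]); l=np.array([-x[1],x[0]])
d=o['tool_pos'][:2]-org;print('panel xy',d@x,d@l)
for yy in(-.03,.022): rem([*(org+l*yy),.055],-118.49)"
```

```text
[ 0.92527196 -0.3876923   7.03293467] [ 0.04828525 -0.55794772 -0.00550168] 0.05773963902641742 30.000547170639038
panel xy -0.00872549461121295 -0.12325266523608167
rem travel now-axes [-93.3  -8.5   0.5]  roll -0.1 pose [ 0.4381 -0.1727  0.0554] [-1.7987e+02  5.0000e-02 -1.1862e+02] j [  2.5  14.4 -38.5   0.  -36.9 -31.2] t 5.3
rem travel now-axes [-145.3   -8.4    0.5]  roll -0.1 pose [ 0.4381 -0.1727  0.0554] [-1.7987e+02  5.0000e-02 -1.1862e+02] j [  2.5  14.4 -38.5   0.  -36.9 -31.2] t 5.3
```

Gripped at 57.7 mm opening with 30 N. The slight push is downward, so it isn't being lifted. I slide it along.

apply_moves([
  {"travel":[-5,-0.8,0],"roll":0,"jaw":50},
  {"travel":[-10,-1.1,0],"roll":0,"jaw":50},
  {"travel":[-10,-1.1,0],"roll":0,"jaw":50},
  {"travel":[-10,-1.1,0],"roll":0,"jaw":50},
  {"travel":[-10,-1.1,0],"roll":0,"jaw":50},
  {"travel":[-10,-1.1,0],"roll":0,"jaw":50},
  {"travel":[-10,-1.1,0],"roll":0,"jaw":50},
  {"travel":[-10,-1.1,0],"roll":0,"jaw":50},
  {"travel":[-10,0,0],"roll":0,"jaw":50},
  {"travel":[-5,0,0],"roll":0,"jaw":50},
])

```text
clock: 6.3
tool_pos: [0.4858, -0.0991, 0.0554]
orientation: [179.9, -0.2, -118.6]
force: [-7.4, -11.5, 17.0]
opening: 0.0575
gripper_force: 30.0
```

```bash
cat > st.py <<'E'
from h import *
o=ctrl.get_obs();print('F',o['force'].round(1),'M',o['moment'].round(2),o['opening'],o['gripper_force'])
org=np.array([ 0.50456121,-0.06849993]); a=np.radians(-28.4855); x=np.array([np.cos(a),np.sin(a)]); l=np.array([-x[1],x[0]])
d=o['tool_pos'][:2]-org;print('panel xy',d@x,d@l,'Fpanel',o['force'][:2]@x,o['force'][:2]@l)
rem([*(org+l*.022),.055],-118.49)
rem([*(org+l*.105),.068],-88)
E
python3 st.py; cat > m4.py <<'E'
from h import *
o,im=snap('wrist','pics/w3.png'); im=cv2.imread('pics/w3.png')
org=np.array([ 0.50456121,-0.06849993]); a=np.radians(-28.4855); x=np.array([np.cos(a),np.sin(a)]); l=np.array([-x[1],x[0]])
for P in([*(org+l*.02),.01],[*(org+l*.02),.026],[*(org+l*.105),.075]): print(proj(P,'wrist',o))
E
python3 m4.py
```

```text
F [ -7.4 -11.5  17. ] M [-4.3   2.29 -0.09] 0.05747386417790676 30.00002145767212
panel xy -0.0019027766196843586 -0.0358709210459636 Fpanel -1.0737209914181673 -13.616196576441853
rem travel now-axes [-57.9  -1.8   0.2]  roll -0.1 pose [ 0.4858 -0.0991  0.0554] [ 179.89   -0.22 -118.63] j [ 11.3  16.5 -35.3   0.2 -38.4 -40.1] t 6.3
rem travel now-axes [-140.8   -1.5  -13.1]  roll -30.6 pose [ 0.4858 -0.0991  0.0554] [ 179.89   -0.22 -118.63] j [ 11.3  16.5 -35.3   0.2 -38.4 -40.1] t 6.3
[275.44662135 336.70043021]
[275.09475351 354.4898064 ]
[274.96287541 572.61376017]
```

View pics/w3.png

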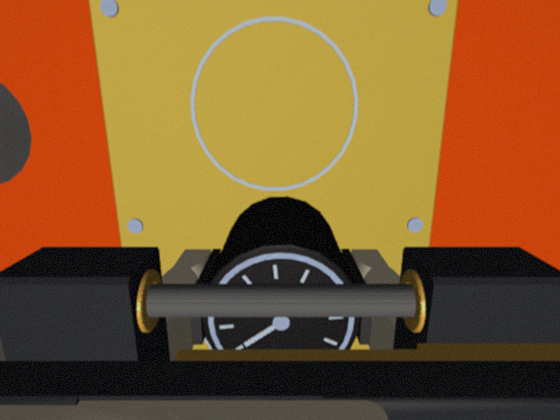

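Instrument upright and held, with the circle column at 275 and the dial at 281, so it needs about -1.8 mm in tool y. I ease the downward press slightly and continue toward the saddle.

apply_moves([
  {"travel":[-3,-0.6,-0.2],"roll":0,"jaw":50},
  {"travel":[-6,-0.8,0],"roll":0,"jaw":50},
  {"travel":[-6,-0.4,0],"roll":0,"jaw":50},
  {"travel":[-5,0,0],"roll":0,"jaw":50},
])

```text
clock: 6.75
tool_pos: [0.4965, -0.0828, 0.0555]
orientation: [179.9, -0.2, -118.7]
force: [-5.7, -10.7, 16.9]
opening: 0.0574
gripper_force: 30.0
```

```bash
python3 st.py
```

```text
F [ -5.7 -10.7  16.9] M [-3.84  2.25 -0.07] 0.0573772634545981 29.999898076057434
panel xy -0.0003092520664950828 -0.016431542408265994 Fpanel 0.06403439382239526 -12.120827496212554
rem travel now-axes [-38.4  -0.2   0.3]  roll -0.2 pose [ 0.4965 -0.0828  0.0555] [ 179.86   -0.24 -118.66] j [ 13.   17.1 -34.3   0.1 -38.8 -41.8] t 6.75
rem travel now-axes [-1.214e+02  1.000e-01 -1.310e+01]  roll -30.7 pose [ 0.4965 -0.0828  0.0555] [ 179.86   -0.24 -118.66] j [ 13.   17.1 -34.3   0.1 -38.8 -41.8] t 6.75
```

apply_moves([
  {"travel":[-6,0,-0.2],"roll":0,"jaw":50},
  {"travel":[-6,0,0],"roll":0,"jaw":50},
  {"travel":[-6,0,0],"roll":0,"jaw":50},
  {"travel":[-6,0,0],"roll":0,"jaw":50},
])

```text
clock: 7.15
tool_pos: [0.5082, -0.0615, 0.0555]
orientation: [179.9, -0.2, -118.7]
force: [-5.3, -9.1, 13.4]
opening: 0.0576
gripper_force: 30.0
```

```bash
python3 st.py
```

```text
F [-5.3 -9.1 13.4] M [-3.31  1.84 -0.01] 0.0575708768654202 29.999811351299286
panel xy -0.00010162385913736158 0.007896482012751565 Fpanel -0.34803143018871213 -10.558575502113486
rem travel now-axes [-14.1  -0.1   0.4]  roll -0.2 pose [ 0.5082 -0.0615  0.0555] [ 179.88   -0.22 -118.66] j [ 15.2  17.8 -33.2   0.1 -39.2 -43.9] t 7.15
rem travel now-axes [-97.1   0.2 -12.9]  roll -30.7 pose [ 0.5082 -0.0615  0.0555] [ 179.88   -0.22 -118.66] j [ 15.2  17.8 -33.2   0.1 -39.2 -43.9] t 7.15
```

apply_moves([
  {"travel":[-4,0,0],"roll":0,"jaw":50},
  {"travel":[-4,0,0],"roll":0,"jaw":50},
])

```text
clock: 7.35
tool_pos: [0.512, -0.0545, 0.0555]
orientation: [179.9, -0.2, -118.7]
force: [-4.9, -9.5, 13.7]
opening: 0.0577
gripper_force: 30.0
```

```bash
python3 st.py
```

```text
F [-4.9 -9.5 13.7] M [-3.38  1.83 -0.03] 0.05770911351090698 29.999801516532898
panel xy -0.00011159833574823019 0.01581124608898866 Fpanel 0.25844777122501505 -10.68633874246288
rem travel now-axes [-6.2 -0.1  0.5]  roll -0.2 pose [ 0.512  -0.0545  0.0555] [ 179.87   -0.22 -118.66] j [ 15.8  18.  -32.8   0.1 -39.4 -44.6] t 7.35
rem travel now-axes [-89.1   0.2 -12.9]  roll -30.7 pose [ 0.512  -0.0545  0.0555] [ 179.87   -0.22 -118.66] j [ 15.8  18.  -32.8   0.1 -39.4 -44.6] t 7.35
```

apply_moves([
  {"travel":[-2,0,0],"roll":0,"jaw":50},
  {"travel":[-2,0,0],"roll":0,"jaw":50},
])

```text
clock: 7.55
tool_pos: [0.5139, -0.0511, 0.0555]
orientation: [179.9, -0.2, -118.7]
force: [-5.4, -9.1, 14.4]
opening: 0.0575
gripper_force: 30.0
```

apply_moves([
  {"travel":[-1,0,0],"roll":0,"jaw":50},
])

```text
clock: 7.65
tool_pos: [0.5144, -0.0503, 0.0555]
orientation: [179.9, -0.2, -118.7]
force: [-5.8, -10.2, 13.3]
opening: 0.0577
gripper_force: 30.0
```

apply_moves([
  {"travel":[-1,0,0],"roll":0,"jaw":50},
])

```text
clock: 7.75
tool_pos: [0.5148, -0.0494, 0.0555]
orientation: [179.9, -0.2, -118.7]
force: [-5.9, -9.1, 14.1]
opening: 0.0578
gripper_force: 30.0
```

```bash
python3 st.py
```

```text
F [-5.9 -9.1 14.1] M [-3.35  1.83 -0.09] 0.05776596778520902 29.99992311000824
panel xy -5.49025983600794e-05 0.021653546427373778 Fpanel -0.8359993631878558 -10.827752519402042
rem travel now-axes [-0.3 -0.1  0.5]  roll -0.2 pose [ 0.5148 -0.0494  0.0555] [ 179.88   -0.22 -118.66] j [ 16.3  18.2 -32.5   0.1 -39.5 -45.1] t 7.75
rem travel now-axes [-83.3   0.2 -12.8]  roll -30.7 pose [ 0.5148 -0.0494  0.0555] [ 179.88   -0.22 -118.66] j [ 16.3  18.2 -32.5   0.1 -39.5 -45.1] t 7.75
```

apply_moves([
  {"travel":[-0.8,0,0],"roll":0,"jaw":50},
])

```text
clock: 7.85
tool_pos: [0.5152, -0.0488, 0.0555]
orientation: [179.9, -0.2, -118.7]
force: [-5.9, -9.9, 13.7]
opening: 0.0575
gripper_force: 30.0
```

apply_moves([
  {"travel":[-0.8,0,0],"roll":0,"jaw":50},
])

```text
clock: 7.95
tool_pos: [0.5154, -0.0483, 0.0555]
orientation: [179.9, -0.3, -118.7]
force: [-6.1, -13.5, 14.5]
opening: 0.0574
gripper_force: 30.0
```

apply_moves([
  {"travel":[-0.8,0,0],"roll":0,"jaw":50},
])

```text
clock: 8.05
tool_pos: [0.5155, -0.0482, 0.0556]
orientation: [179.8, -0.3, -118.6]
force: [-6.4, -17.4, 16.9]
opening: 0.0578
gripper_force: 30.0
```

apply_moves([
  {"travel":[-0.6,0,0],"roll":0,"jaw":50},
])

```text
clock: 8.15
tool_pos: [0.5155, -0.0481, 0.0556]
orientation: [179.8, -0.4, -118.6]
force: [-5.9, -19.7, 16.8]
opening: 0.0576
gripper_force: 30.0
```

Contact with the back is felt: motion stops at panel y ≈ +23 mm while force rises. The force direction hints at about 1 mm offset to -x, so I centre it and nudge it home.

apply_moves([
  {"travel":[0,-0.5,0],"roll":0,"jaw":50},
  {"travel":[-0.2,-0.4,0],"roll":0,"jaw":50},
  {"travel":[-0.2,0,0],"roll":0,"jaw":50},
])

```text
clock: 8.45
tool_pos: [0.5156, -0.0482, 0.0555]
orientation: [179.8, -0.4, -118.7]
force: [-9.9, -15.6, 21.0]
opening: 0.0577
gripper_force: 30.0
```

```bash
python3 st.py
```

```text
F [ -9.9 -15.6  21. ] M [-5.68  3.38  0.03] 0.05770666072420864 30.000151097774506
panel xy 1.8111611635082168e-06 0.02312951347599604 Fpanel -1.2444805183552834 -18.384129148462517
rem travel now-axes [ 1.1 -0.   0.5]  roll -0.2 pose [ 0.5156 -0.0482  0.0555] [ 179.76   -0.39 -118.67] j [ 16.5  18.3 -32.3   0.2 -39.8 -45.3] t 8.45
rem travel now-axes [-81.8   0.3 -13. ]  roll -30.7 pose [ 0.5156 -0.0482  0.0555] [ 179.76   -0.39 -118.67] j [ 16.5  18.3 -32.3   0.2 -39.8 -45.3] t 8.45
```

apply_moves([
  {"travel":[0,0,0],"roll":0,"jaw":60},
  {"travel":[0,0,0],"roll":0,"jaw":66},
  {"travel":[0,0,0],"roll":0,"jaw":80},
  {"travel":[0,0,0],"roll":0,"jaw":86},
  {"travel":[0,0,0],"roll":0,"jaw":86},
  {"travel":[0,0,0],"roll":0,"jaw":86},
])

```text
clock: 9.05
tool_pos: [0.5193, -0.0449, 0.0549]
orientation: [180.0, -0.0, -118.6]
force: [0.1, -0.2, 0.4]
opening: 0.0853
gripper_force: 0.0
```

```bash
python3 st.py
```

```text
F [ 0.1 -0.2  0.4] M [ 0.1  -0.14 -0.04] 0.0852652215949839 0.0
panel xy 0.0016748637756379785 0.027772787824541605 Fpanel 0.20435352382761018 -0.16100975124633674
rem travel now-axes [ 5.8  1.7 -0.1]  roll -0.1 pose [ 0.5193 -0.0449  0.0549] [ 179.99   -0.   -118.64] j [ 16.6  18.5 -32.2  -0.  -39.4 -45.3] t 9.05
rem travel now-axes [-77.2   1.9 -13.2]  roll -30.6 pose [ 0.5193 -0.0449  0.0549] [ 179.99   -0.   -118.64] j [ 16.6  18.5 -32.2  -0.  -39.4 -45.3] t 9.05
```

apply_moves([
  {"travel":[0,0,-15],"roll":0,"jaw":86},
  {"travel":[0,0,-35],"roll":0,"jaw":86},
  {"travel":[0,0,-40],"roll":0,"jaw":86},
  {"travel":[-20,0,-15],"roll":0,"jaw":86},
  {"travel":[-30,1,0],"roll":0,"jaw":86},
  {"travel":[-28,1,0],"roll":0,"jaw":86},
  {"travel":[0,0,0],"roll":-8,"jaw":86},
  {"travel":[0,0,0],"roll":-8,"jaw":86},
  {"travel":[0,0,0],"roll":-7,"jaw":86},
  {"travel":[0,0,0],"roll":-7,"jaw":86},
])

```text
clock: 10.05
tool_pos: [0.5548, 0.0246, 0.1598]
orientation: [180.0, -0.0, -88.3]
force: [0.5, -0.7, -0.6]
opening: 0.0858
gripper_force: 0.0
```

```bash
cat > m5.py <<'E'
from h import *
o,im=snap('wrist','pics/w4.png'); print(o['tool_pos'],o['orientation'],o['joint_pos'].round(1),o['clock'])
org=np.array([ 0.50456121,-0.06849993]); a=np.radians(-28.4855); x=np.array([np.cos(a),np.sin(a)]); l=np.array([-x[1],x[0]])
for P in([*(org+l*.022),.08],[*(org+l*.105),.075],[*(org+l*.02),.026]): print(P,proj(P,'wrist',o))
E
python3 m5.py
```

```text
[0.55481111 0.02455508 0.15979607] [ 1.79983805e+02 -7.67871467e-04 -8.83407235e+01] [ 22.7  13.7 -21.5  -0.  -54.8 -21.1] 10.05
[np.float64(0.515053809487171), np.float64(-0.04916329751133185), 0.08] [349.67132308 110.42006029]
[np.float64(0.5546395257342257), np.float64(0.023788543241370724), 0.075] [279.04070378 223.90707624]
[np.float64(0.5140999368065192), np.float64(-0.05092117319211986), 0.026] [337.34948438 107.87574933]
```

View pics/w4.png

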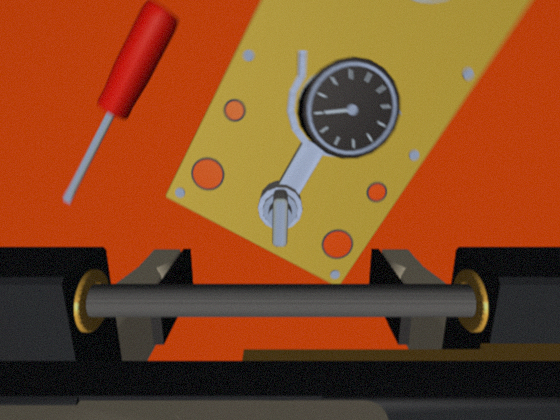

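The wing is at about (280,193–245), nearly aligned with the tool x axis. The instrument top is at (351,107) in the saddle. I check home-ness and the wing in an enlarged crop.

```bash
cat > m6.py <<'E'
from h import *
im=cv2.imread('pics/w4.png')
c=im[40:260,235:415]; cv2.imwrite('pics/w4c.png',cv2.resize(c,None,fx=2.7,fy=2.7,interpolation=cv2.INTER_CUBIC))
hsv=cv2.cvtColor(im,cv2.COLOR_BGR2HSV)
k=cv2.inRange(hsv,(0,0,0),(179,255,75)); k[:45]=0;k[175:]=0;k[:,:280]=0;k[:,420:]=0
k=cv2.morphologyEx(k,cv2.MORPH_CLOSE,np.ones((9,9)))
q=max(cv2.findContours(k,0,2)[0],key=cv2.contourArea); print(cv2.minEnclosingCircle(q),cv2.fitEllipse(q),cv2.boundingRect(q))
g=cv2.cvtColor(im,cv2.COLOR_BGR2GRAY); print(cv2.HoughCircles(g[45:175,280:420],cv2.HOUGH_GRADIENT,1,100,param1=100,param2=15,minRadius=40,maxRadius=56))
E
python3 m6.py
```

```text
((348.59375, 106.40625), 51.16055679321289) ((348.9209289550781, 107.34688568115234), (94.46328735351562, 101.6425552368164), 49.6436653137207) (298, 58, 101, 100)
[[[72.5 62.5 46.6]]]
```

View pics/w4c.png

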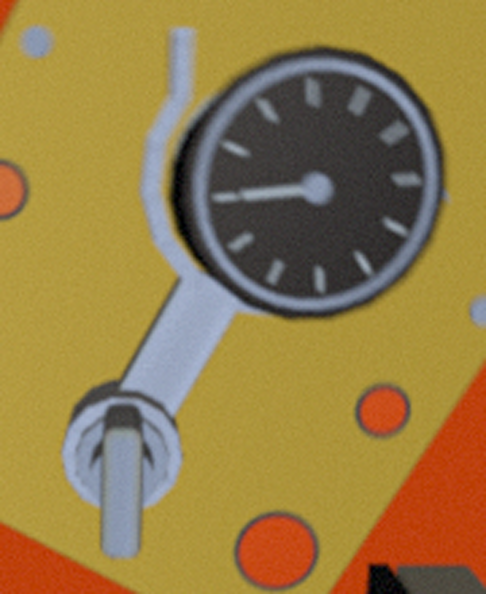

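The instrument sits against the back: axis about (-0.9, +21.5) mm in panel terms, consistent with contact. The wing top centre is at (280,222), aligned with the current yaw.

```bash
python3 -c "
from h import *
import numpy as np
o=ctrl.get_obs(); P=ray((280,222.2),.075,'wrist',o); print(P); rem([P[0],P[1],.068],-88.3)
for v in(198.5,246): print(ray((280,v),.075,'wrist',o))"
```

```text
[0.55409348 0.0225347  0.075     ]
rem travel now-axes [ 1.9  0.8 91.8]  roll 0.4 pose [0.5548 0.0245 0.1598] [179.99  -0.   -87.94] j [ 22.7  13.7 -21.5  -0.  -54.8 -20.7] t 10.1
[0.55465959 0.0065361  0.075     ]
[0.55350287 0.03922539 0.075     ]
```

apply_moves([
  {"travel":[0,0,0],"roll":0,"jaw":30},
  {"travel":[0,0,0],"roll":0,"jaw":30},
  {"travel":[0,0,0],"roll":0,"jaw":30},
  {"travel":[0,0,0],"roll":0,"jaw":30},
  {"travel":[0,0,0],"roll":0,"jaw":30},
  {"travel":[0,0,0],"roll":0,"jaw":30},
])

```text
clock: 10.7
tool_pos: [0.5549, 0.0243, 0.16]
orientation: [-180.0, 0.0, -88.7]
force: [-0.4, -0.1, -0.2]
opening: 0.0436
gripper_force: 0.0
```

apply_moves([
  {"travel":[1.6,0.7,20],"roll":0,"jaw":30},
  {"travel":[0,0,20],"roll":0,"jaw":30},
  {"travel":[0,0,20],"roll":0,"jaw":30},
  {"travel":[0,0,16],"roll":0,"jaw":30},
  {"travel":[0,0,16],"roll":0,"jaw":30},
  {"travel":[0,0,0],"roll":0,"jaw":20},
  {"travel":[0,0,0],"roll":0,"jaw":14},
  {"travel":[0,0,0],"roll":0,"jaw":6},
  {"travel":[0,0,0],"roll":0,"jaw":4},
  {"travel":[0,0,0],"roll":0,"jaw":4},
])

```text
clock: 11.7
tool_pos: [0.5553, 0.023, 0.0689]
orientation: [-179.9, 0.0, -88.6]
force: [4.5, -0.5, -0.3]
opening: 0.0097
gripper_force: 30.0
```

apply_moves([
  {"travel":[0,0,0],"roll":0,"jaw":4},
  {"travel":[0,0,0],"roll":0,"jaw":4},
])

```text
clock: 11.9
tool_pos: [0.5554, 0.023, 0.0689]
orientation: [-179.9, 0.0, -88.6]
force: [4.1, -1.3, 2.8]
opening: 0.0102
gripper_force: 30.0
```

```bash
python3 st.py
```

```text
F [ 4.1 -1.3  2.8] M [-0.16 -1.57  0.05] 0.010155603938636357 29.993840754032135
panel xy 0.0010167988943388545 0.10464165149632802 Fpanel 4.2469680287702705 0.8702322428323424
rem travel now-axes [71.2 42.1 13.7]  roll 29.9 pose [0.5554 0.023  0.0689] [-1.7986e+02  2.0000e-02 -8.8620e+01] j [ 22.6  19.9 -27.2   0.  -42.8 -21.2] t 11.9
rem travel now-axes [-0.8  0.7  0.9]  roll -0.6 pose [0.5554 0.023  0.0689] [-1.7986e+02  2.0000e-02 -8.8620e+01] j [ 22.6  19.9 -27.2   0.  -42.8 -21.2] t 11.9
```

Gripped at 10.2 mm. I recentre by 1 mm and turn clockwise (+roll).

apply_moves([
  {"travel":[0,-1,0],"roll":0,"jaw":4},
  {"travel":[0,0,0],"roll":5,"jaw":4},
  {"travel":[0,0,0],"roll":6,"jaw":4},
  {"travel":[0,0,0],"roll":6,"jaw":4},
  {"travel":[0,0,0],"roll":6,"jaw":4},
  {"travel":[0,0,0],"roll":6,"jaw":4},
  {"travel":[0,0,0],"roll":6,"jaw":4},
])

```text
clock: 12.6
tool_pos: [0.5554, 0.023, 0.0688]
orientation: [-180.0, 0.0, -123.9]
force: [-0.0, 1.1, 7.5]
opening: 0.0097
gripper_force: 30.0
```

```bash
python3 st.py
```

```text
F [-0.   1.1  7.5] M [ 0.47 -0.15  0.06] 0.009654575195074759 29.99626100063324
panel xy 0.001069130972985412 0.10465228026998667 Fpanel -0.5677001325463632 0.9754868756919395
rem travel now-axes [82.4 -6.7 13.8]  roll -5.4 pose [0.5554 0.023  0.0688] [-1.7997e+02  4.0000e-02 -1.2388e+02] j [ 22.6  20.  -27.1   0.  -42.9 -56.4] t 12.6
rem travel now-axes [-0.2  1.1  0.8]  roll -35.9 pose [0.5554 0.023  0.0688] [-1.7997e+02  4.0000e-02 -1.2388e+02] j [ 22.6  20.  -27.1   0.  -42.9 -56.4] t 12.6
```

apply_moves([
  {"travel":[0,0,0],"roll":7.5,"jaw":4},
  {"travel":[0,0,0],"roll":7.5,"jaw":4},
  {"travel":[0,0,0],"roll":7.5,"jaw":4},
  {"travel":[0,0,0],"roll":7.5,"jaw":4},
  {"travel":[0,0,0],"roll":7.5,"jaw":4},
  {"travel":[0,0,0],"roll":7.5,"jaw":4},
  {"travel":[0,0,0],"roll":7.5,"jaw":4},
  {"travel":[0,0,0],"roll":7.5,"jaw":4},
  {"travel":[0,0,0],"roll":7.5,"jaw":4},
  {"travel":[0,0,0],"roll":7.5,"jaw":4},
])

```text
clock: 13.6
tool_pos: [0.5555, 0.023, 0.0688]
orientation: [180.0, 0.0, 161.1]
force: [1.2, 0.4, 7.9]
opening: 0.0099
gripper_force: 30.0
```

```bash
python3 st.py
```

```text
F [1.2 0.4 7.9] M [ 0.44 -0.32  0.03] 0.00988459784518155 29.995051324367523
panel xy 0.0010896540385062858 0.10473465199217936 Fpanel 0.8507453094461193 0.954169736215222
rem travel now-axes [ 14.8 -81.4  13.8]  roll 279.6 pose [0.5555 0.023  0.0688] [1.7996e+02 4.0000e-02 1.6106e+02] j [  22.6   20.   -27.1   -0.   -42.9 -131.5] t 13.6
rem travel now-axes [1.  0.4 0.8]  roll 249.1 pose [0.5555 0.023  0.0688] [1.7996e+02 4.0000e-02 1.6106e+02] j [  22.6   20.   -27.1   -0.   -42.9 -131.5] t 13.6
```

apply_moves([
  {"travel":[0,0,0],"roll":4,"jaw":4},
  {"travel":[0,0,0],"roll":4,"jaw":4},
])

```text
clock: 13.8
tool_pos: [0.5554, 0.023, 0.0688]
orientation: [180.0, 0.0, 153.2]
force: [0.5, 1.1, 7.9]
opening: 0.01
gripper_force: 30.0
```

```bash
python3 st.py
```

```text
F [0.5 1.1 7.9] M [ 0.45 -0.33  0.12] 0.010002812836152208 29.996582865715027
panel xy 0.001062208655998979 0.10472153205135111 Fpanel -0.11266603843409363 1.1654879839932848
rem travel now-axes [  3.5 -82.7  13.8]  roll 271.7 pose [0.5554 0.023  0.0688] [1.7996e+02 3.0000e-02 1.5320e+02] j [  22.6   20.   -27.1   -0.   -42.9 -139.4] t 13.8
rem travel now-axes [1.1 0.3 0.8]  roll 241.2 pose [0.5554 0.023  0.0688] [1.7996e+02 3.0000e-02 1.5320e+02] j [  22.6   20.   -27.1   -0.   -42.9 -139.4] t 13.8
```

apply_moves([
  {"travel":[0,0,0],"roll":1,"jaw":4},
  {"travel":[0,0,0],"roll":1,"jaw":4},
])

```text
clock: 14.0
tool_pos: [0.5555, 0.023, 0.0688]
orientation: [180.0, 0.0, 151.3]
force: [0.5, 0.6, 7.7]
opening: 0.0099
gripper_force: 30.0
```

```bash
python3 st.py | head -1
```

```text
F [0.5 0.6 7.7] M [ 0.42 -0.3   0.2 ] 0.009936980012495553 30.027697384357452
```

apply_moves([
  {"travel":[0,0,0],"roll":1,"jaw":4},
  {"travel":[0,0,0],"roll":1,"jaw":4},
])

```text
clock: 14.2
tool_pos: [0.5555, 0.023, 0.0688]
orientation: [180.0, 0.0, 149.4]
force: [-0.4, 0.2, 7.5]
opening: 0.01
gripper_force: 30.8
```

```bash
python3 st.py | head -1
```

```text
F [-0.4  0.2  7.5] M [ 0.42 -0.27  0.66] 0.009953604870683365 30.814368724822998
```

Seated: moment jumped to 0.66 N m at yaw ≈ 151, as expected. I back off 90° to yaw ≈ -118.4.

apply_moves([
  {"travel":[0,0,0],"roll":-5,"jaw":4},
  {"travel":[0,0,0],"roll":-8,"jaw":4},
  {"travel":[0,0,0],"roll":-8,"jaw":4},
  {"travel":[0,0,0],"roll":-8,"jaw":4},
  {"travel":[0,0,0],"roll":-8,"jaw":4},
  {"travel":[0,0,0],"roll":-8,"jaw":4},
  {"travel":[0,0,0],"roll":-8,"jaw":4},
  {"travel":[0,0,0],"roll":-8,"jaw":4},
  {"travel":[0,0,0],"roll":-8,"jaw":4},
  {"travel":[0,0,0],"roll":-8,"jaw":4},
])

```text
clock: 15.2
tool_pos: [0.5554, 0.023, 0.0689]
orientation: [-180.0, 0.0, -133.3]
force: [0.9, 1.2, 7.9]
opening: 0.0097
gripper_force: 30.0
```

apply_moves([
  {"travel":[0,0,0],"roll":-7.5,"jaw":4},
  {"travel":[0,0,0],"roll":-7.5,"jaw":4},
  {"travel":[0,0,0],"roll":0,"jaw":4},
  {"travel":[0,0,0],"roll":0,"jaw":4},
])

```text
clock: 15.6
tool_pos: [0.5554, 0.023, 0.0688]
orientation: [-180.0, 0.0, -118.6]
force: [0.4, 1.4, 8.0]
opening: 0.01
gripper_force: 30.0
```

```bash
python3 st.py; for i in 1 2 3; do python3 -c "
from h import *
o,im=snap('wrist','pics/w5.png');print(o['orientation'],o['moment'][2])
org=np.array([ 0.50456121,-0.06849993]); a=np.radians(-28.4855); x=np.array([np.cos(a),np.sin(a)]); l=np.array([-x[1],x[0]])
print(proj([*(org+l*.022),.08],'wrist',o))
"; done; python3 -c "
from h import *
snap('top','pics/t5.png'); im=cv2.imread('pics/t5.png');w=cv2.imread('pics/w5.png')
cv2.imwrite('pics/end.png',np.hstack([cv2.resize(w,(400,300)),cv2.resize(im[120:300,180:420],(400,300),interpolation=cv2.INTER_CUBIC)]))"
```

```text
F [0.4 1.4 8. ] M [ 0.38 -0.2   0.07] 0.009976911947031706 29.997344613075256
panel xy 0.0010780427218361759 0.10467447626806883 Fpanel -0.337261843316886 1.387925968147416
rem travel now-axes [82.7  0.9 13.8]  roll -0.1 pose [0.5554 0.023  0.0688] [-1.7997e+02  4.0000e-02 -1.1862e+02] j [ 22.6  20.  -27.1   0.  -42.9 -51.2] t 15.6
rem travel now-axes [-0.3  1.1  0.8]  roll -30.6 pose [0.5554 0.023  0.0688] [-1.7997e+02  4.0000e-02 -1.1862e+02] j [ 22.6  20.  -27.1   0.  -42.9 -51.2] t 15.6
[-1.79970337e+02  3.50091232e-02 -1.18616110e+02] 0.06713190964865094
[279.56700303  81.39071684]
[-1.79969543e+02  3.59565112e-02 -1.18626093e+02] 0.10761574163162613
[279.5040333   81.42904899]
[-1.79969786e+02  3.61769100e-02 -1.18629364e+02] 0.07243017384986768
[279.51051059  81.43492129]
```

View pics/end.png

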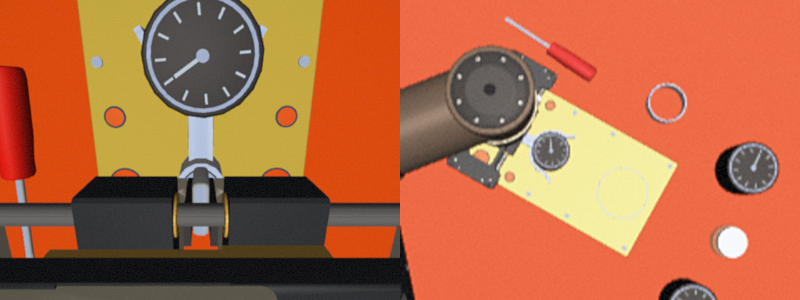

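The final view shows the wing in the fingers along the panel's y (in line with the lug), the instrument standing in the saddle, and the ring, screwdriver and jar in place. I hand in now.

```bash
python3 -c "
from plant import ctrl
print(ctrl.close_job())"
```

```text
the job is handed in; nothing more can be done
None
```

I handed the job in at about 16 s: the instrument stands against the saddle back (about 1 mm to one side by my measurements), and the thumbscrew was seated, backed off a quarter turn and is still gripped.

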